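# Put the dried dishes away: hang the boards, nest the cups

### The job

Put the dried things away: take the S-hooks off the hanging rail and use them to hook each wooden board standing in the dish rack through its hole, lift it out and hang it from the rail, every board on its own S-hook, and leave both S-hooks hanging on the rail. Then, or before, nest all the steel cups upright inside one another in order of size, with the widest one standing on the table. Leave the rice bowl, tumbler, spice canister, spoon and jar where they are.

Things in the scene. Friction and masses are not known exactly. Their poses are not given: they have to be found in the camera images.
- rail: fixed steel rail, round bar of 12 mm diameter, 420 mm long along its own y, on two posts; its axis is 300 mm above the table. Origin: on the table under the middle of the bar; x points across the bar, away from the robot
- rail_mid (a point): middle of the rail bar, on its axis
- hook1: S-hook of 6 mm steel wire, 109 mm tall, bent in its own x-z plane (y is across the wire), 80 g. Origin: on the load line x = 0, level with the wooden grip block; z up as it hangs. It hangs on the rail with its -x side (grip block, open lower tip) towards the robot. Between the bends the wire slants from the foot of the back (x -24, z -12 mm) to (x +14, z -28) and runs down to the lower bend
- hook2: the second S-hook, the same in all respects as hook1, hanging beside it on the rail
- hook1_grip (a point): centre of the grip block, 14 x 14 mm, 28 mm tall, on the straight back of the S: x = -24 mm, z = 0 in the hook's frame
- hook1_seat (a point): where the rail's axis lies when the hook is hung: x = 0, z = +30 mm in the hook's frame; crown of the wire 10 mm above it (centre line). The bend's open tip is at (x +24, z +18 mm): the rail enters and leaves on the +x side, below that tip, with its axis between z = -8 and +6 mm
- hook1_foot (a point): centre line of the flat lower bend: x = 0, z = -63 mm. From here the wire rises on the +x side (x +14) and to the lower tip, which ends at (x -15, z -50 mm), pointing up. The lower bend and tip together are 19 mm high (z -66 to -47), 26 mm clear between the wires, lip 13 mm; it enters a hole moving towards the hook's -x
- hook2_grip (a point): centre of the grip block, 14 x 14 mm, 28 mm tall, on the straight back of the S: x = -24 mm, z = 0 in the hook's frame
- hook2_seat (a point): where the rail's axis lies when the hook is hung: x = 0, z = +30 mm in the hook's frame; crown of the wire 10 mm above it (centre line). The bend's open tip is at (x +24, z +18 mm): the rail enters and leaves on the +x side, below that tip, with its axis between z = -8 and +6 mm
- hook2_foot (a point): centre line of the flat lower bend: x = 0, z = -63 mm. From here the wire rises on the +x side (x +14) and to the lower tip, which ends at (x -15, z -50 mm), pointing up. The lower bend and tip together are 19 mm high (z -66 to -47), 26 mm clear between the wires, lip 13 mm; it enters a hole moving towards the hook's -x
- board1: wooden hanging board, 150 mm tall (z), 100 mm wide (y), 10 mm thick (x), about 160 g, with one round hole of 30 mm diameter whose centre lies 123 mm above the underside on the midline (12 mm of wood above it). Origin: centre of its underside. It stands upright in one slot of the rack, its foot held by prongs up to 70 mm above the table, so it must be lifted at least 60 mm to come free. May be absent. Pale wood.
- board1_hole (a point): centre of the pale board's hole
- board2: wooden hanging board, 150 mm tall (z), 100 mm wide (y), 10 mm thick (x), about 160 g, with one round hole of 30 mm diameter whose centre lies 123 mm above the underside on the midline (12 mm of wood above it). Origin: centre of its underside. It stands upright in one slot of the rack, its foot held by prongs up to 70 mm above the table, so it must be lifted at least 60 mm to come free. May be absent. Darker wood, same sizes.
- board2_hole (a point): centre of the dark board's hole
- rack: fixed narrow dish rack of bamboo and plastic, 310 mm long (its own x) by 94 mm wide, floor bars 15 mm above the table; it has two board slots, 13 mm wide, at x = -100 mm and x = 0, across y, each between white prongs at y = +-42 mm that reach 70 mm above the table; two small steel plates of 116 mm diameter stand in its far end (x = +80 and +118 mm), top 129 mm above the table. Origin: middle, on the table
- cup_a: open straight-sided steel cup, 82 mm outer diameter, 46 mm tall, wall 3 mm (76 mm inside), floor 4 mm thick, upright; origin: centre of its underside. The widest and lowest; always there.
- cup_b: open straight-sided steel cup, 66 mm outer diameter, 72 mm tall, wall 3 mm (60 mm inside), floor 4 mm thick, upright; origin: centre of its underside. May be absent.
- cup_c: open straight-sided steel cup, 52 mm outer diameter, 98 mm tall, wall 3 mm (46 mm inside), floor 4 mm thick, upright; origin: centre of its underside. May be absent.
- cup_d: open straight-sided steel cup, 38 mm outer diameter, 124 mm tall, wall 3 mm (32 mm inside), floor 4 mm thick, upright; origin: centre of its underside. The narrowest and tallest. May be absent. A cup always stands proud of the next wider one it is nested in, by 26 mm or more; if a size is absent the next smaller goes straight into the next wider.
- rice_bowl: bystander: white plastic rice bowl, 112 mm across, 55 mm tall
- tumbler: bystander: glass tumbler, 68 mm across, 90 mm tall
- canister: bystander: round plastic spice canister with a press-button lid, 76 mm across, 94 mm tall
- spoon: bystander: wooden serving spoon lying on the table, 200 mm long
- jar: bystander: brown glass jar, 70 mm across, 90 mm tall
Not all that is in view belongs to the job. Several things have the shape of the board1; the one meant has the colours described above.

How it is judged:
By the outcome, as a careful person would: the job done as asked, in the order asked, and still so for the second after the job is handed in, with the robot touching nothing.
Of board1, board2 only 1 to 2 are there at a start; the rules pass over those that are not, and their reading is None.
Of cup_b, cup_c, cup_d only 2 to 3 are there at a start; the rules pass over those that are not, and their reading is None.
At some moment in a run one of cup_a, cup_b may be knocked a few centimetres aside while the robot is not near it.
It also fails if it takes over 210 s, if anything falls off the work surface, if the arm or the gripper's body presses on something with over 40 N, if the wrist force passes 120 N, or if a joint passes its speed limit or range.

### The arm

A 6-joint arm with a two-finger parallel gripper is mounted at the origin on the work surface. World frame = base frame: x ahead of the robot, y to its left, z up, the work surface at z = 0. Lengths are in m, angles in degrees, forces in N, time in s.
With the tool pointing down it reaches from about 0.4 to 0.825 m from the base axis. Payload 7 kg.
Tool frame: the origin (TCP) lies at the very end of the fingers, on their centre line; the grasp point (between the pads) lies 19 mm behind it (r.hold_point_z is the distance from the TCP to the grasp point, in m); z points along the fingers, y is the line along which they close (so a half turn about z gives the same grasp; the last joint's range is limited). The gripper opens to 88 mm and grips with 3 to 60 N. Pads are 19 mm wide; open, the fingers measure 130 mm over their backs; the gripper's body (78 mm by 193 mm) begins 47 mm behind the grasp point.
Start: joints at [84.288, 20.546, 0.682, 0, -70.136, -16.507], TCP at [0.255, 0.625, 0.227] pointing down, gripper open.
Joint ranges: [-176.03, 176.03], [-82.01, 121.73], [-58.28, 71.71], [-173.87, 95.51], [-174.79, -0.11], [-173.66, 173.66]. Speed limits (degrees/s): [136.94, 136.94, 172.46, 180, 180, 180].

### API

Orientations are given as [roll, pitch, yaw] about the fixed x, y, z axes, in that order (R = Rz(yaw) Ry(pitch) Rx(roll)).
In Python, from plant import telemetry, vision, workorder, r gives the robot as it stands.
- The arm moves only by the tool move_arm, never from a script. Its argument "plan" is a list of rows, each a list of 7 numbers: the opening, from -1 (shut) to 1 (fully open), so that 0 is half open, then the shift along the world's x, y, z in m, then the turn, a rotation vector about the world's x, y, z in degrees. In form: [[fingers, dx, dy, dz, ax, ay, az], ...]. A call has 1 to 20 rows; each row shifts and turns the commanded pose from where the row before left it; what a row does not reach is not made up. A row lasts 1/8 s, in which the tool goes at most 62.5 mm and 10.7 degrees, less where a joint would pass 70% of its speed; a pose out of reach is approached as far as the arm can. A call is refused whole if a number of a shift passes 0.0625 or a number of a turn 10.7, either way. A call with a gripper value outside its range is refused whole. The fingers move at their own pace and stop on an object; "force" is the grip in N (left out, the last holds). Time passes only in rows, so rows that do not move let the fingers close. It gives the time, the measured TCP pose, the force, the opening and the grip force at its end, in the units of the state.
- telemetry.get_state(): the state, without advancing time (a new reading comes with each control period).
- vision.capture(name): name is "scene" or "side" or "wrist"; returns a dict with "img" (384x512x3 uint8, red, green, blue), "depth" (384x512 float32, m along the optical axis (not along the pixel's ray), 0 where there is no reading), "intrinsics" (3x3 intrinsics, pixels), "D" ([k1, k2, p1, p2, k3] as OpenCV has them; the pictures are not rectified), "R" (3x3) and "t" (3): a world point X has camera coordinates R X + t. Camera axes: x right, y down, z forward; pixel columns grow to the right and rows downward; lengths in m; the calibration is good to about 2 mm. A picture is of the moment at which its call begins.
- workorder.close_job(): hands the job in; it is judged then, once.
The state is a dict: "time_s": time; "joints": joint angles; "qd": joint speeds; "joint_torque": joint torques, N m; "tcp_pos": TCP position; "eef_rot": TCP orientation; "contact_force": force on the tool from outside, world axes, zero at the start; "moment": the same for the moment, N m; "gripper_width": finger opening in m; "gripper_force": force on a finger pad.
Only numpy, scipy, OpenCV 4.12 (cv2) and the standard library are available. Lean on these libraries where they do the work, as an engineer would, in place of code of your own. Each camera call takes 0.05 s, during which the arm holds its last target. There are 200 camera calls.

## Working session

There is one attempt and no reset: what is moved stays moved. The work goes in short steps, Python scripts to look and compute and a tool call to move; the robot and the scene stay as the last step left them, time stands still between calls to the robot, and variables do not carry over. Pictures are saved under pics/ and viewed, at most 14 in all, crops included, and the job is handed in when it is done.

Besides the shell and the picture viewer there is one more tool, called as a command line: name --pt "numbers of a row" for each row, then --argument value for the rest. move_arm: Moves the arm, as the interface text tells. Its arguments: {"type":"object","properties":{"plan":{"type":"array"},"force":{"type":"number"}},"required":["plan"]}

```bash
ls; mkdir -p pics
cat > h.py <<'E'
import numpy as np, cv2
from plant import telemetry, vision, workorder, r
def cap(n,save=None):
    c=vision.capture(n)
    if save: cv2.imwrite('pics/'+save,c['img'][:,:,::-1])
    return c
def cloud(c):
    h,w=c['depth'].shape
    u,v=np.meshgrid(np.arange(w),np.arange(h))
    p=cv2.undistortPoints(np.stack([u,v],-1).reshape(-1,1,2).astype(float),np.array(c['intrinsics']),np.array(c['D'])).reshape(h,w,2)
    d=c['depth'][...,None]
    P=np.concatenate([p*d,d],-1)
    X=(P-np.array(c['t']))@np.array(c['R'])
    X[c['depth']==0]=np.nan
    return X
def ray(c,uv):
    p=cv2.undistortPoints(np.array(uv,float).reshape(-1,1,2),np.array(c['intrinsics']),np.array(c['D'])).reshape(-1,2)
    R=np.array(c['R']);o=-R.T@np.array(c['t'])
    d=np.c_[p,np.ones(len(p))]@R
    return o,d
def onz(c,uv,z):
    o,d=ray(c,uv); return o+d*((z-o[2])/d[:,2])[:,None]
def proj(c,X):
    R=np.array(c['R'])
    return cv2.projectPoints(np.array(X,float).reshape(-1,1,3),cv2.Rodrigues(R)[0],np.array(c['t'],float),np.array(c['intrinsics']),np.array(c['D']))[0].reshape(-1,2)
E
python3 - <<'E'
from h import *
s=telemetry.get_state();print(s['time_s'],s['tcp_pos'],s['eef_rot'],s['gripper_width'],r.hold_point_z)
for n in ('scene','side'):
    c=cap(n,n+'0.png'); np.savez(n+'0.npz',**{k:np.array(v) for k,v in c.items()})
    R=np.array(c['R']);print(n,-R.T@np.array(c['t']),R[2])
E
```

```text
pics
0.0 [0.25509874 0.62440042 0.2256235 ] [ 1.79904592e+02 -9.21318035e-03 -2.22244497e+01] 0.08757290496221226 0.0188
scene [ 0.97250668 -0.6424736   1.07825447] [-0.35698268  0.54064697 -0.76175076]
side [ 0.24482196 -1.07639916  1.29005126] [ 0.19637568  0.68102114 -0.70544086]
```

View pics/scene0.png

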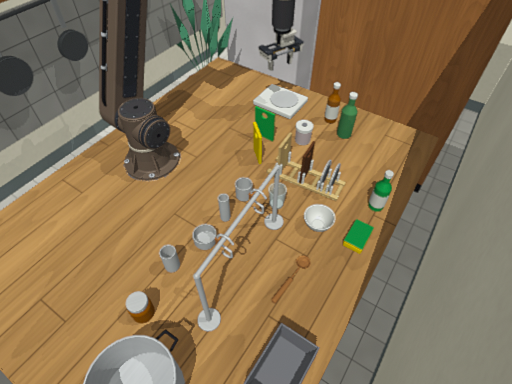

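View pics/side0.png

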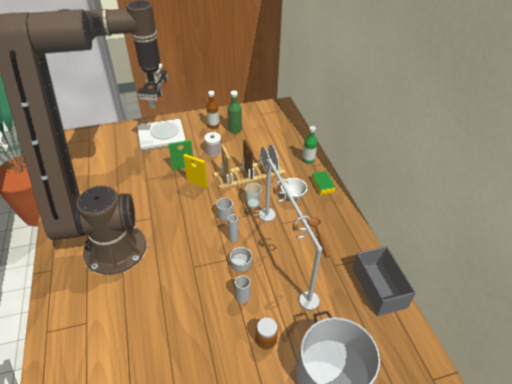

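Scene picture: four steel cups at about (243,188), (224,206), (204,236) and (170,258). The rail runs from (278,170) to (200,275), with the hooks near (262,208) and (225,240). The rack is at (310,178) with a pale and a dark board in it. Next: enlarged crops and depth-based measurement.

Run:
```python
from h import *
cs={n:dict(np.load(n+'0.npz')) for n in('scene','side')}
a=cs['scene']['img'][110:330,140:350,::-1]; b=cs['side']['img'][120:320,170:345,::-1]
a=cv2.resize(a,None,fx=1.9*1.0,fy=1.9,interpolation=cv2.INTER_CUBIC);b=cv2.resize(b,None,fx=2.1,fy=2.1,interpolation=cv2.INTER_CUBIC)
h=max(a.shape[0],b.shape[0]);m=np.zeros((h,a.shape[1]+b.shape[1],3),np.uint8);m[:a.shape[0],:a.shape[1]]=a;m[:b.shape[0],a.shape[1]:]=b
cv2.imwrite('pics/crop0.png',m);print(m.shape)
# top-down height map, 1 px = 1.5 mm
S=0.0015;x0,y0=0.3,-0.35
H=np.zeros((330,620),np.float32);C=np.zeros((330,620,3),np.uint8)
for c in cs.values():
    X=cloud(c).reshape(-1,3);col=c['img'].reshape(-1,3)
    ok=np.isfinite(X).all(1);X=X[ok];col=col[ok]
    i=((X[:,0]-x0)/S).astype(int);j=((X[:,1]-y0)/S).astype(int)
    k=(i>=0)&(i<330)&(j>=0)&(j<620)&(X[:,2]<.4);o=np.argsort(X[k,2])
    for ii,jj,z,cc in zip(i[k][o],j[k][o],X[k,2][o],col[k][o]):
        if z>=H[ii,jj]: H[ii,jj]=z;C[ii,jj]=cc
print(H.max())
hm=cv2.applyColorMap((np.clip(H/.32,0,1)*255).astype(np.uint8),cv2.COLORMAP_JET)
out=np.vstack([hm,C[:,:,::-1]])[::1]
for k in range(0,620,67): cv2.putText(out,'%.2f'%(y0+k*S),(k,10),0,.3,(255,255,255))
for k in range(0,330,67): cv2.putText(out,'%.2f'%(x0+k*S),(0,k+8),0,.3,(255,255,255))
cv2.imwrite('pics/top0.png',cv2.resize(out,(562,598)))
```

```text
(420, 767, 3)
0.3144092
```

View pics/crop0.png

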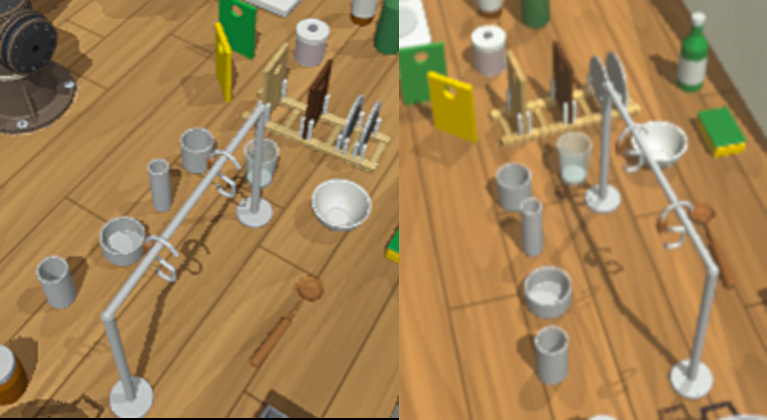

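View pics/top0.png

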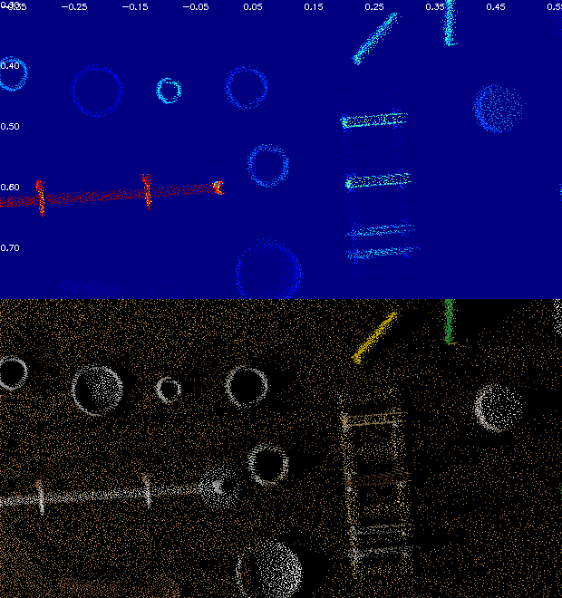

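The crops show both hooks on the rail, pale and dark boards in the rack with the plates behind them, all four cups, and the yellow/green decoy boards. The top view gives the rail at x≈0.61 and the boards at x≈0.49 and 0.59. Next: precise fits.

```bash
cat > fit.py <<'E'
from h import *
from scipy.optimize import least_squares
def pts(names=('scene','side'),cs=None):
    X=[];C=[]
    for n in names:
        c=cs[n] if cs else cap(n)
        X.append(cloud(c).reshape(-1,3));C.append(c['img'].reshape(-1,3))
    X=np.concatenate(X);C=np.concatenate(C);k=np.isfinite(X).all(1);return X[k],C[k]
def cup(X,x,y,rad,h):
    k=(abs(X[:,2]-h)<.006)&(np.hypot(X[:,0]-x,X[:,1]-y)<rad+.025)
    P=X[k]
    if len(P)<15: return None
    s=least_squares(lambda p:np.hypot(P[:,0]-p[0],P[:,1]-p[1])-(rad-.0015),[x,y],loss='soft_l1',f_scale=.002)
    return s.x.round(4),len(P),round(float(np.median(abs(s.fun))),4),float(P[:,2].max().round(4))
E
python3 - <<'E'
from fit import *
cs={n:dict(np.load(n+'0.npz')) for n in('scene','side')}
X,C=pts(cs=cs)
for n,x,y,R,h in(('a',.44,-.19,.041,.046),('b',.435,.04,.033,.072),('c',.41,-.35,.026,.098),('d',.44,-.085,.019,.124),('c?',.41,-.33,.026,.098)): print(n,cup(X,x,y,R,h))
k=(X[:,0]>.56)&(X[:,0]<.68)&(X[:,1]>-.45)&(X[:,1]<.03)
P=X[k]
bar=P[(P[:,2]>.285)&(P[:,2]<.3095)]
for _ in range(4):
    f=np.polyfit(bar[:,1],bar[:,0],1);bar=bar[abs(bar[:,0]-np.polyval(f,bar[:,1]))<.008]
print('rail x=%.4f%+.4f*y'%(f[1],f[0]),bar[:,1].min(),bar[:,1].max(),'ztop',np.percentile(bar[:,2],95),len(bar))
ds=P[:,0]-np.polyval(f,P[:,1])
for y in(-.30,-.13):
    H=(abs(P[:,1]-y)<.05)&(P[:,2]>.15)&((abs(ds)>.010)|(P[:,2]>.3095))
    Q=P[H];d=ds[H]
    print('hook',y,len(Q),Q.mean(0),'zr',Q[:,2].min(),Q[:,2].max(),'d',d.min(),d.max(),'yfit',np.polyfit(d,Q[:,1],1), 'res',Q[:,1].std())
    for lo,hi in((.2,.23),(.23,.256),(.256,.284),(.284,.31),(.31,.33)):
        m=(Q[:,2]>=lo)&(Q[:,2]<hi)
        if m.sum():print('  ',lo,m.sum(),'y',np.median(Q[m,1]).round(4),'d',np.percentile(d[m],[5,50,95]).round(4),'ymm',np.percentile(Q[m,1],[3,97]).round(4))
for x in(.49,.588):
    m=(abs(X[:,0]-x)<.02)&(X[:,1]>.15)&(X[:,1]<.37)&(X[:,2]>.10)&(X[:,2]<.18)
    Q=X[m];f2=np.polyfit(Q[:,1],Q[:,0],1)
    t=Q[Q[:,2]>.160]
    ft=np.polyfit(t[:,1],t[:,0],1)
    print('board',x,len(Q),'ztop',np.percentile(Q[:,2],98),'y',np.percentile(Q[:,1],[1,99]),'all',f2,'top',ft,len(t),np.percentile(t[:,1],[2,98]),'mid x',np.polyval(ft,t[:,1].mean()),'thk',np.percentile(t[:,0]-np.polyval(ft,t[:,1]),[3,97]),'col',np.median(C[m],0))
E
```

```text
a (array([ 0.4506, -0.1894]), 180, 0.0018, 0.0516)
b (array([0.4458, 0.0588]), 105, 0.0015, 0.0752)
c (array([ 0.4216, -0.3307]), 123, 0.0017, 0.1013)
d (array([ 0.4504, -0.0704]), 77, 0.0015, 0.1295)
c? (array([ 0.4216, -0.3307]), 123, 0.0017, 0.1013)
rail x=0.6134-0.0670*y -0.4121577681916214 0.02061899750077017 ztop 0.3078767505687034 954
hook -0.3 186 [ 0.62458865 -0.28298596  0.27336354] zr 0.21127433124459769 0.31367884702362875 d -0.03462317940783077 0.026156977233480427 yfit [ 0.11925075 -0.28205868] res 0.0035802628847432954
   0.2 25 y -0.2809 d [-0.0155  0.0119  0.0189] ymm [-0.2853 -0.2781]
   0.23 23 y -0.2811 d [-0.0124  0.0133  0.0183] ymm [-0.2845 -0.2775]
   0.256 66 y -0.2873 d [-0.0325 -0.0248 -0.0167] ymm [-0.2899 -0.277 ]
   0.284 59 y -0.2817 d [-0.0254 -0.0125  0.0247] ymm [-0.2849 -0.2777]
   0.31 13 y -0.2816 d [-0.0093  0.001   0.0079] ymm [-0.289  -0.2791]
hook -0.13 175 [ 0.61273348 -0.10657107  0.27126788] zr 0.2094586995045435 0.3144091899764172 d -0.033988653708476035 0.02745165962717866 yfit [ 0.12109838 -0.10562537] res 0.004238058849928297
   0.2 29 y -0.1048 d [-0.0155  0.0123  0.0188] ymm [-0.1089 -0.0999]
   0.23 17 y -0.1039 d [-0.0123  0.0145  0.0184] ymm [-0.108  -0.1008]
   0.256 60 y -0.1111 d [-0.0324 -0.0242 -0.0165] ymm [-0.1139 -0.101 ]
   0.284 62 y -0.1051 d [-0.0274 -0.0121  0.0245] ymm [-0.1117 -0.1006]
   0.31 7 y -0.1055 d [-0.0062 -0.0021  0.0061] ymm [-0.1073 -0.1021]
board 0.49 315 ztop 0.16779958122372726 y [0.21654536 0.32180732] all [-0.06641094  0.51773579] top [-0.06984674  0.51816713] 93 [0.21688884 0.31740548] mid x 0.49955655030047524 thk [-0.00708706  0.00679349] col [146. 121.  76.]
board 0.588 291 ztop 0.16742516903334612 y [0.22274568 0.32708185] all [-0.05746986  0.6144314 ] top [-0.07144712  0.61880596] 93 [0.22695611 0.32502398] mid x 0.5990754670307812 thk [-0.00726436  0.00687726] col [80. 55. 34.]
```

move_arm --pt "1 0 0 0.058 0 0 8.7" --pt "1 0 0 0.058 0 0 8.7" --pt "1 0 0 0.058 0 0 8.7" --pt "1 0.0208 -0.0534 0 0 0 0" --pt "1 0.0208 -0.0534 0 0 0 0" --pt "1 0.0208 -0.0534 0 0 0 0" --pt "1 0.0208 -0.0534 0 0 0 0" --pt "1 0.0208 -0.0534 0 0 0 0" --pt "1 0.0208 -0.0534 0 0 0 0" --pt "1 0.0208 -0.0534 0 0 0 0" --pt "1 0.0208 -0.0534 0 0 0 0" --pt "1 0.0208 -0.0534 0 0 0 0" --pt "1 0.0208 -0.0534 0 0 0 0" --pt "1 0.0208 -0.0534 0 0 0 0" --pt "1 0.0208 -0.0534 0 0 0 0" --pt "1 0.0208 -0.0534 0 0 0 0" --pt "1 0.0208 -0.0534 0 0 0 0" --pt "1 0.0208 -0.0534 0 0 0 0" --pt "1 0.0208 -0.0534 0 0 0 0" --pt "1 0.0208 -0.0534 0 0 0 0" --force 40

```text
time_s: 2.6
tcp_pos: [0.6092, -0.2848, 0.4]
eef_rot: [-180.0, 0.0, 3.9]
contact_force: [1.4, 1.4, 0.4]
gripper_width: 0.0879
gripper_force: 0.0
```

move_arm --pt "1 -0.001 0.0014 -0.03 0 0 0" --pt "1 0 0 -0.03 0 0 0" --pt "1 0 0 -0.03 0 0 0" --pt "1 0 0 -0.03 0 0 0" --pt "1 0 0 -0.015 0 0 0" --pt "1 0 0 -0.01 0 0 0" --pt "1 0 0 0 0 0 0"

```text
time_s: 3.48
tcp_pos: [0.6079, -0.2816, 0.2555]
eef_rot: [-180.0, 0.0, 3.9]
contact_force: [0.8, 0.2, 0.6]
gripper_width: 0.0874
gripper_force: 0.0
```

Run:
```python
from h import *
c=cap('wrist','w1.png')
s=cap('scene');cv2.imwrite('pics/s1.png',cv2.resize(s['img'][160:300,160:300,::-1],None,fx=4,fy=4,interpolation=cv2.INTER_CUBIC))
```

```text
(no output)
```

View pics/w1.png

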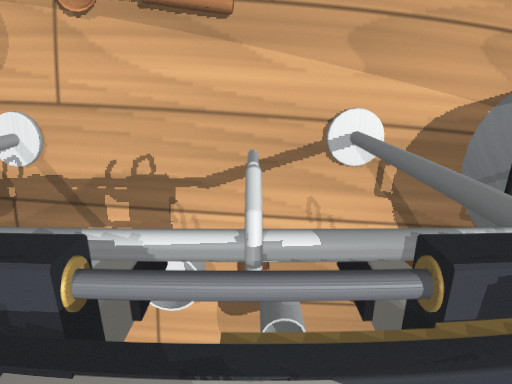

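The wrist view shows the hook's wire centred between the open fingers at column ~253, in front of the bar. Closing.

move_arm --pt "-1 0 -0.001 0 0 0 0" --pt "-1 0 0 0 0 0 0" --pt "-1 0 0 0 0 0 0" --pt "-1 0 0 0 0 0 0" --pt "-1 0 0 0 0 0 0" --pt "-1 0 0 0 0 0 0"

```text
time_s: 4.32
tcp_pos: [0.6079, -0.2825, 0.2555]
eef_rot: [-180.0, 0.0, 3.9]
contact_force: [0.8, 0.4, -0.3]
gripper_width: 0.0329
gripper_force: 0.0
```

move_arm --pt "-1 0 0 0 0 0 0" --pt "-1 0 0 0 0 0 0" --pt "-1 0 0 0 0 0 0" --pt "-1 0 0 0 0 0 0" --pt "-1 0 0 0 0 0 0"

```text
time_s: 4.95
tcp_pos: [0.6078, -0.2825, 0.2555]
eef_rot: [-180.0, 0.0, 3.9]
contact_force: [0.2, 0.4, -0.5]
gripper_width: 0.0137
gripper_force: 40.0
```

move_arm --pt "-1 0 0 0.011 0 0 0" --pt "-1 0 0 0.01 0 0 0" --pt "-1 0 0 0.01 0 0 0" --pt "-1 0 0 0 0 0 0" --pt "-1 -0.02 -0.0014 0 0 0 0" --pt "-1 -0.02 -0.0014 0 0 0 0" --pt "-1 -0.02 -0.0014 0 0 0 0" --pt "-1 -0.02 -0.0014 0 0 0 0" --pt "-1 0 0 0.02 0 0 0" --pt "-1 0 0 0.02 0 0 0" --pt "-1 0 0 0 0 0 0"

```text
time_s: 6.32
tcp_pos: [0.5282, -0.2885, 0.3281]
eef_rot: [179.9, -0.2, 3.9]
contact_force: [-1.0, -0.8, -1.4]
gripper_width: 0.0142
gripper_force: 40.0
```

move_arm --pt "-1 0 0.03 0 0 0 0" --pt "-1 0 0.05 0 0 0 0" --pt "-1 0 0.055 0 0 0 0" --pt "-1 0 0.06 0 0 0 0" --pt "-1 0 0.06 0 0 0 0" --pt "-1 0 0.06 0 0 0 0" --pt "-1 0 0.06 0 0 0 0" --pt "-1 0 0.06 0 0 0 0" --pt "-1 0 0.055 0 0 0 0" --pt "-1 0 0.04 0 0 0 0" --pt "-1 -0.008 0.0265 0 0 0 0" --pt "-1 -0.01 0 -0.02 0 0 0" --pt "-1 0 0 -0.03 0 0 0" --pt "-1 0 0 -0.02 0 0 0" --pt "-1 0 0 0 0 0 0"

```text
time_s: 8.2
tcp_pos: [0.5087, 0.2675, 0.2541]
eef_rot: [179.9, 0.2, 3.9]
contact_force: [-0.6, -0.1, 0.7]
gripper_width: 0.0134
gripper_force: 40.0
```

Run:
```python
from h import *
print(telemetry.get_state()['tcp_pos'])
o=[]
for n,(u,v) in(('scene',(295,155)),('side',(240,160))):
    c=cap(n); np.savez(n+'1.npz',**{k:np.array(q) for k,q in c.items()})
    o.append(cv2.resize(c['img'][v-65:v+65,u-45:u+45,::-1],None,fx=4,fy=4,interpolation=cv2.INTER_CUBIC))
cv2.imwrite('pics/ins1.png',np.hstack(o))
from fit import *
X,C=pts(cs={n:dict(np.load(n+'1.npz')) for n in('scene','side')})
t=telemetry.get_state()['tcp_pos']
k=(abs(X[:,0]-t[0]-.02)<.06)&(abs(X[:,1]-t[1])<.015)&(X[:,2]<t[2]-.003)&(X[:,2]>.166)
Q=X[k];print(len(Q));
for z in np.arange(.166,.26,.006):
    m=abs(Q[:,2]-z)<.003
    if m.sum():print(z.round(3),m.sum(),(np.percentile(Q[m,0],[3,97])-t[0]).round(4),(np.percentile(Q[m,1],[3,50,97])).round(4))
```

```text
[0.50865138 0.26746921 0.2540864 ]
77
0.166 6 [-0.0176 -0.0047] [0.2564 0.2669 0.2732]
0.172 4 [-0.0154 -0.006 ] [0.2613 0.2743 0.2783]
0.202 2 [0.0194 0.0222] [0.2682 0.2706 0.2731]
0.208 12 [0.0153 0.037 ] [0.2648 0.2675 0.2718]
0.214 10 [0.0102 0.042 ] [0.2636 0.2674 0.2708]
0.22 7 [0.0093 0.042 ] [0.2627 0.2687 0.2691]
0.226 5 [0.0119 0.0427] [0.2645 0.2718 0.2732]
0.232 5 [0.0357 0.0435] [0.2672 0.2703 0.2716]
0.238 6 [0.0328 0.0424] [0.2672 0.2718 0.2806]
0.244 8 [0.0272 0.0423] [0.2674 0.2697 0.2716]
0.25 10 [0.011  0.0299] [0.2651 0.2681 0.2717]
0.256 2 [0.0079 0.0133] [0.2685 0.2732 0.2779]
```

View pics/ins1.png

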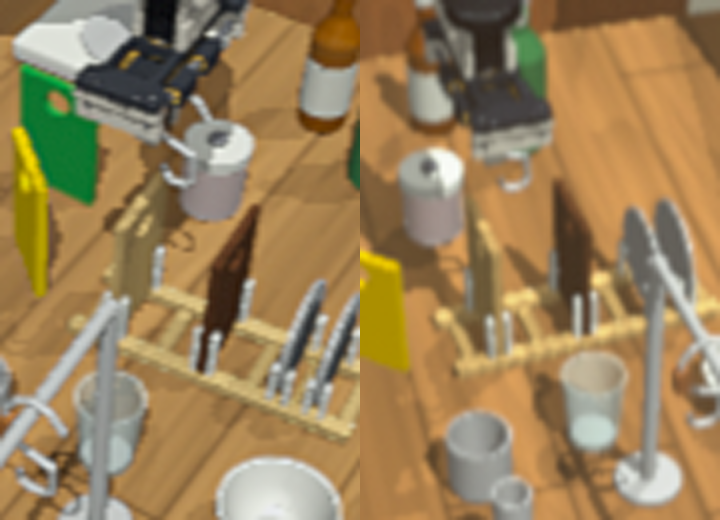

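Both crops show the S-hook in the gripper just behind the pale board (left crop ~(180,170), board top ~(150,190)), at the height that was computed. Lowering, then inserting towards the robot.

move_arm --pt "-1 0 0 -0.02 0 0 0" --pt "-1 0 0 -0.02 0 0 0" --pt "-1 0 0 -0.02 0 0 0" --pt "-1 0 0 -0.014 0 0 0" --pt "-1 0 0 0 0 0 0" --pt "-1 -0.007 -0.0005 0 0 0 0" --pt "-1 -0.007 -0.0005 0 0 0 0" --pt "-1 -0.007 -0.0005 0 0 0 0" --pt "-1 -0.007 -0.0005 0 0 0 0" --pt "-1 -0.007 -0.0005 0 0 0 0" --pt "-1 0 0 0 0 0 0"

```text
time_s: 9.68
tcp_pos: [0.4744, 0.2659, 0.1828]
eef_rot: [-180.0, -0.0, 3.9]
contact_force: [-0.5, 0.1, 0.8]
gripper_width: 0.0135
gripper_force: 40.0
```

move_arm --pt "-1 0 0 0.008 0 0 0" --pt "-1 0 0 0.008 0 0 0" --pt "-1 0 0 0.008 0 0 0" --pt "-1 0 0 0.01 0 0 0" --pt "-1 0 0 0.01 0 0 0" --pt "-1 0 0 0.015 0 0 0" --pt "-1 0 0 0.015 0 0 0" --pt "-1 0 0 0.015 0 0 0" --pt "-1 0 0 0.015 0 0 0" --pt "-1 0 0 0.015 0 0 0" --pt "-1 0 0 0.015 0 0 0" --pt "-1 0 0 0.01 0 0 0" --pt "-1 0 0 0 0 0 0"

```text
time_s: 11.3
tcp_pos: [0.4751, 0.2661, 0.3273]
eef_rot: [-179.9, -0.1, 3.9]
contact_force: [0.7, 0.7, -2.3]
gripper_width: 0.0138
gripper_force: 40.0
```

Run:
```python
from h import *
s=telemetry.get_state();print(s['tcp_pos'],s['contact_force'])
o=[]
for n,(u,v) in(('scene',(285,145)),('side',(230,160))):
    c=cap(n)
    o.append(cv2.resize(c['img'][v-65:v+65,u-45:u+45,::-1],None,fx=4,fy=4,interpolation=cv2.INTER_CUBIC))
cv2.imwrite('pics/lift1.png',np.hstack(o))
```

```text
[0.47510214 0.26609082 0.32733908] [ 0.65424325  0.74717061 -2.34578918]
```

View pics/lift1.png

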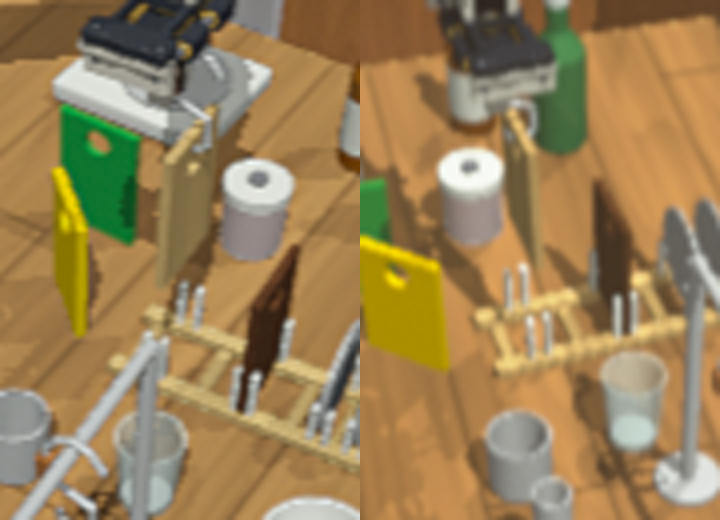

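The crops show the pale board hanging from the hook, clear of the rack (board foot above the prongs). Carrying it to the rail.

move_arm --pt "-1 0.003 -0.01 0 0 0 0" --pt "-1 0.0035 -0.02 0 0 0 0" --pt "-1 0.0035 -0.03 0 0 0 0" --pt "-1 0.0035 -0.04 0 0 0 0" --pt "-1 0.0035 -0.05 0 0 0 0" --pt "-1 0.0035 -0.055 0 0 0 0" --pt "-1 0.0035 -0.06 0 0 0 0" --pt "-1 0.0035 -0.06 0 0 0 0" --pt "-1 0.0035 -0.055 0 0 0 0" --pt "-1 0.0035 -0.05 0 0 0 0" --pt "-1 0.0035 -0.04 0 0 0 0" --pt "-1 0.0035 -0.03 0 0 0 0" --pt "-1 0.0035 -0.02 0 0 0 0" --pt "-1 0.0035 -0.014 0 0 0 0" --pt "-1 0.0035 -0.01 0 0 0 0" --pt "-1 0.001 -0.01 0 0 0 0" --pt "-1 0 0 -0.02 0 0 0" --pt "-1 0 0 -0.0195 0 0 0" --pt "-1 0 0 0 0 0 0" --pt "-1 0 0 0 0 0 0"

```text
time_s: 13.9
tcp_pos: [0.5283, -0.2882, 0.2881]
eef_rot: [180.0, -0.0, 3.9]
contact_force: [-0.2, -0.0, -2.9]
gripper_width: 0.0138
gripper_force: 40.0
```

Run:
```python
from fit import *
t=telemetry.get_state()['tcp_pos'];print(t)
X,C=pts()
k=(abs(X[:,0]-t[0]-.02)<.05)&(abs(X[:,1]-t[1])<.02)&(X[:,2]<t[2]+.06)&(X[:,2]>.2)
Q=X[k];print(len(Q));
for z in np.arange(.205,.345,.008):
    m=abs(Q[:,2]-z)<.004
    if m.sum():print(z.round(3),m.sum(),(np.percentile(Q[m,0],[3,97])-t[0]).round(4),(np.percentile(Q[m,1],[3,50,97])).round(4))
```

```text
[ 0.52829473 -0.28819734  0.28805258]
277
0.205 18 [0.0188 0.0334] [-0.305  -0.2879 -0.2718]
0.213 42 [0.0189 0.0343] [-0.3057 -0.2853 -0.2712]
0.221 10 [0.0193 0.0335] [-0.3059 -0.2981 -0.2722]
0.229 5 [0.021  0.0339] [-0.3045 -0.3023 -0.2995]
0.237 6 [0.0225 0.0338] [-0.3061 -0.3021 -0.2977]
0.245 24 [0.0151 0.0416] [-0.3048 -0.2888 -0.2774]
0.253 60 [0.0153 0.0435] [-0.3068 -0.2917 -0.2704]
0.261 3 [0.0428 0.0446] [-0.288  -0.2875 -0.2856]
0.269 5 [0.0408 0.0451] [-0.2873 -0.2855 -0.2844]
0.277 13 [0.026  0.0427] [-0.2881 -0.2858 -0.2822]
0.285 16 [0.0102 0.0296] [-0.2893 -0.287  -0.2802]
0.293 20 [-0.0114  0.0128] [-0.3019 -0.2864 -0.2725]
0.301 14 [-0.0037  0.0137] [-0.3035 -0.2864 -0.2725]
0.309 3 [0.0132 0.0143] [-0.3068 -0.3063 -0.3024]
0.317 2 [0.0104 0.0115] [-0.2685 -0.2684 -0.2682]
0.325 9 [0.0449 0.0533] [-0.2865 -0.2855 -0.2809]
0.333 8 [0.0408 0.048 ] [-0.2866 -0.2849 -0.2832]
0.341 14 [0.0059 0.0409] [-0.2881 -0.2853 -0.2762]
```

move_arm --pt "-1 0.015 0.001 0 0 0 0" --pt "-1 0.02 0.0014 0 0 0 0" --pt "-1 0.02 0.0014 0 0 0 0" --pt "-1 0.015 0.001 0 0 0 0" --pt "-1 0.009 0.0006 0 0 0 0" --pt "-1 0 0 0 0 0 0" --pt "-1 0 0 0 0 0 0"

```text
time_s: 14.88
tcp_pos: [0.6065, -0.2828, 0.2872]
eef_rot: [-180.0, 0.0, 3.9]
contact_force: [0.4, 0.1, -1.9]
gripper_width: 0.0141
gripper_force: 40.0
```

move_arm --pt "-1 0 0 -0.01 0 0 0" --pt "-1 0 0 -0.01 0 0 0" --pt "-1 0 0 -0.008 0 0 0" --pt "-1 0 0 -0.004 0 0 0" --pt "-1 0 0 0 0 0 0"

```text
time_s: 15.5
tcp_pos: [0.6073, -0.2829, 0.2555]
eef_rot: [180.0, -0.1, 3.9]
contact_force: [0.9, -0.9, -1.0]
gripper_width: 0.0141
gripper_force: 40.0
```

move_arm --pt "-0.7 0 0 0 0 0 0" --pt "-0.3 0 0 0 0 0 0" --pt "-0.1 0 0 0 0 0 0" --pt "-0.1 0 0 0 0 0 0" --pt "-0.1 0 0 0.02 0 0 0" --pt "-0.1 0 0 0.03 0 0 0" --pt "-0.1 0 0 0.04 0 0 0" --pt "-0.1 0 0 0.03 0 0 0" --pt "-0.1 0 0 0 0 0 0"

```text
time_s: 16.62
tcp_pos: [0.6076, -0.2832, 0.3783]
eef_rot: [179.9, -0.3, 3.9]
contact_force: [0.7, 0.3, 0.3]
gripper_width: 0.0394
gripper_force: 0.0
```

Run:
```python
from fit import *
t=telemetry.get_state();print(t['tcp_pos'],t['gripper_width'],t['contact_force'])
cs={}
for n in('scene','side'): cs[n]=cap(n,n+'2.png')
X,C=pts(cs=cs)
for y in(-.28,-.105):
    ds=X[:,0]-(.6134-.067*X[:,1])
    Q=X[(abs(X[:,1]-y)<.02)&(abs(ds)<.045)&(X[:,2]<.317)&(X[:,2]>.05)];d=Q[:,0]-(.6134-.067*Q[:,1])
    for lo,hi in((.06,.12),(.12,.2),(.256,.284),(.310,.33)):
        m=(Q[:,2]>=lo)&(Q[:,2]<hi)
        if m.sum():print(y,lo,m.sum(),'y',np.percentile(Q[m,1],[3,50,97]).round(4),'d',np.percentile(d[m],[3,50,97]).round(4))
for n,x,y,R,h in(('a',.45,-.19,.041,.046),('b',.445,.06,.033,.072),('c',.42,-.33,.026,.098),('d',.45,-.07,.019,.124)): print(n,cup(X,x,y,R,h))
o=cs['scene']['img'][140:310,170:330,::-1];cv2.imwrite('pics/s2.png',cv2.resize(o,None,fx=3.4,fy=3.4,interpolation=cv2.INTER_CUBIC))
```

```text
[ 0.60763016 -0.28319373  0.37825288] 0.03940964536851341 [0.7279727  0.34373833 0.29957634]
-0.28 0.06 115 y [-0.2995 -0.2809 -0.2615] d [-0.0034  0.0096  0.0114]
-0.28 0.12 196 y [-0.2989 -0.2796 -0.2615] d [-0.0049  0.0075  0.0106]
-0.28 0.256 64 y [-0.2903 -0.2877 -0.2776] d [-0.0333 -0.0245 -0.0152]
-0.28 0.31 14 y [-0.2862 -0.2834 -0.2791] d [-0.0178 -0.0009  0.0061]
-0.105 0.256 63 y [-0.1135 -0.1107 -0.101 ] d [-0.0334 -0.0242 -0.0151]
-0.105 0.31 5 y [-0.1082 -0.1046 -0.1016] d [-0.0042 -0.0019  0.0089]
a (array([ 0.4499, -0.189 ]), 143, 0.0015, 0.0512)
b (array([0.4441, 0.058 ]), 86, 0.0017, 0.0766)
c (array([ 0.4218, -0.3307]), 125, 0.0017, 0.1036)
d (array([ 0.4488, -0.0703]), 40, 0.0014, 0.128)
```

View pics/s2.png

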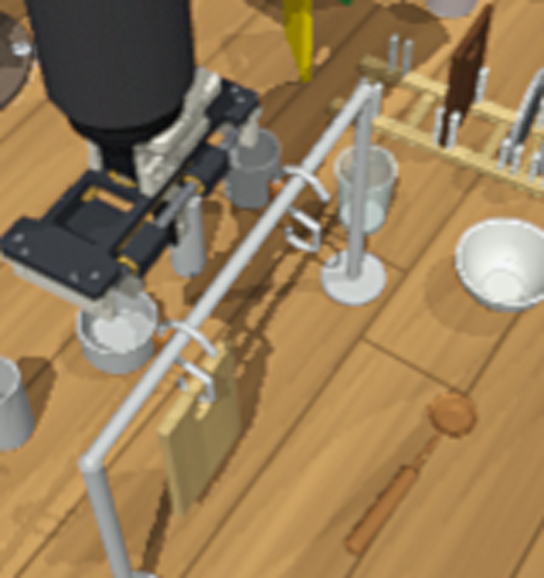

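The pale board hangs on its hook (~(190,430) in the crop), and the cups have not moved. Now the second hook.

move_arm --pt "-0.1 -0.002 0.04 0 0 0 0" --pt "-0.1 -0.003 0.05 0 0 0 0" --pt "-0.1 -0.003 0.05 0 0 0 0" --pt "-0.1 -0.003 0.036 0 0 0 0" --pt "-0.1 0 0 -0.03 0 0 0" --pt "-0.1 0 0 -0.035 0 0 0" --pt "-0.1 0 0 -0.03 0 0 0" --pt "-0.1 0 0 -0.019 0 0 0" --pt "-0.1 0 0 -0.008 0 0 0" --pt "-0.1 0 0 0 0 0 0"

```text
time_s: 17.98
tcp_pos: [0.5955, -0.1068, 0.2524]
eef_rot: [180.0, 0.1, 3.9]
contact_force: [0.7, 0.2, 0.9]
gripper_width: 0.0395
gripper_force: 0.0
```

move_arm --pt "-1 0 0 0 0 0 0" --pt "-1 0 0 0 0 0 0" --pt "-1 0 0 0 0 0 0" --pt "-1 0 0 0 0 0 0" --pt "-1 0 0 0 0 0 0" --pt "-1 0 0 0 0 0 0"

```text
time_s: 18.73
tcp_pos: [0.596, -0.1067, 0.2533]
eef_rot: [180.0, -0.0, 3.9]
contact_force: [-1.0, 1.0, 2.9]
gripper_width: 0.0137
gripper_force: 40.0
```

move_arm --pt "-1 0 0 0.011 0 0 0" --pt "-1 0 0 0.01 0 0 0" --pt "-1 0 0 0.01 0 0 0" --pt "-1 0 0 0 0 0 0" --pt "-1 -0.02 -0.0014 0 0 0 0" --pt "-1 -0.02 -0.0014 0 0 0 0" --pt "-1 -0.02 -0.0014 0 0 0 0" --pt "-1 -0.02 -0.0014 0 0 0 0" --pt "-1 0 0 0.02 0 0 0" --pt "-1 0 0 0.02 0 0 0" --pt "-1 0 0 0 0 0 0"

```text
time_s: 20.1
tcp_pos: [0.5164, -0.1123, 0.3253]
eef_rot: [-180.0, -0.2, 3.9]
contact_force: [0.9, 0.4, -0.5]
gripper_width: 0.0133
gripper_force: 40.0
```

move_arm --pt "-1 0 0.03 0 0 0 0" --pt "-1 0 0.05 0 0 0 0" --pt "-1 0 0.055 0 0 0 0" --pt "-1 0 0.055 0 0 0 0" --pt "-1 0 0.055 0 0 0 0" --pt "-1 0.02 0.05 0 0 0 0" --pt "-1 0.03 0.04 0 0 0 0" --pt "-1 0.025 0.03 0 0 0 0" --pt "-1 0.018 0.023 0 0 0 0" --pt "-1 0 0 -0.03 0 0 0" --pt "-1 0 0 -0.03 0 0 0" --pt "-1 0 0 -0.02 0 0 0" --pt "-1 0 0 0 0 0 0"

```text
time_s: 21.72
tcp_pos: [0.6076, 0.275, 0.2409]
eef_rot: [179.9, 0.3, 3.9]
contact_force: [-0.7, 0.6, -0.9]
gripper_width: 0.0139
gripper_force: 40.0
```

Run:
```python
from fit import *
X,C=pts()
t=telemetry.get_state()['tcp_pos'];print(t)
k=(abs(X[:,0]-t[0]-.02)<.06)&(abs(X[:,1]-t[1])<.015)&(X[:,2]<t[2]-.003)&(X[:,2]>.170)
Q=X[k];print(len(Q));
for z in np.arange(.174,.26,.006):
    m=abs(Q[:,2]-z)<.003
    if m.sum():print(z.round(3),m.sum(),(np.percentile(Q[m,0],[3,97])-t[0]).round(4),(np.percentile(Q[m,1],[3,50,97])).round(4))
m=(abs(X[:,0]-.599)<.02)&(X[:,1]>.15)&(X[:,1]<.37)&(X[:,2]>.10)&(X[:,2]<.172)
q=X[m];u=q[q[:,2]>.158];print(len(q),np.percentile(q[:,2],98),np.percentile(q[:,1],[2,98]),np.median(u,0),np.percentile(u[:,0],[3,97]))
```

```text
[0.60899493 0.2756232  0.24407063]
63
0.174 1 [-0.0117 -0.0117] [0.2717 0.2717 0.2717]
0.192 5 [0.0206 0.0314] [0.2748 0.277  0.2817]
0.198 12 [0.0151 0.0388] [0.2712 0.2769 0.2806]
0.204 10 [0.0078 0.043 ] [0.2717 0.2737 0.2786]
0.21 8 [0.0072 0.0447] [0.2665 0.2751 0.2798]
0.216 4 [0.0369 0.042 ] [0.2744 0.2768 0.2792]
0.222 2 [0.0384 0.0408] [0.2784 0.279  0.2796]
0.228 5 [0.0344 0.042 ] [0.2756 0.2772 0.2816]
0.234 12 [0.0212 0.0396] [0.2743 0.2759 0.28  ]
0.24 4 [0.0176 0.0276] [0.2732 0.2747 0.2794]
322 0.16755907851463264 [0.22330352 0.32473371] [0.59905366 0.2749317  0.16464348] [0.59010457 0.60767923]
```

move_arm --pt "-1 0 0 -0.02 0 0 0" --pt "-1 0 0 -0.02 0 0 0" --pt "-1 0 0 -0.015 0 0 0" --pt "-1 0 0 -0.01 0 0 0" --pt "-1 0 0 0 0 0 0" --pt "-1 -0.007 -0.0005 0 0 0 0" --pt "-1 -0.007 -0.0005 0 0 0 0" --pt "-1 -0.007 -0.0005 0 0 0 0" --pt "-1 -0.007 -0.0005 0 0 0 0" --pt "-1 -0.007 -0.0005 0 0 0 0" --pt "-1 0 0 0 0 0 0"

```text
time_s: 23.2
tcp_pos: [0.5734, 0.2732, 0.1793]
eef_rot: [-180.0, -0.0, 3.9]
contact_force: [0.9, 0.3, -0.3]
gripper_width: 0.0143
gripper_force: 40.0
```

move_arm --pt "-1 0 0 0.008 0 0 0" --pt "-1 0 0 0.008 0 0 0" --pt "-1 0 0 0.008 0 0 0" --pt "-1 0 0 0.01 0 0 0" --pt "-1 0 0 0.01 0 0 0" --pt "-1 0 0 0.015 0 0 0" --pt "-1 0 0 0.015 0 0 0" --pt "-1 0 0 0.015 0 0 0" --pt "-1 0 0 0.015 0 0 0" --pt "-1 0 0 0.015 0 0 0" --pt "-1 0 0 0.015 0 0 0" --pt "-1 0 0 0.014 0 0 0" --pt "-1 0 0 0 0 0 0"

```text
time_s: 24.82
tcp_pos: [0.5743, 0.2734, 0.3285]
eef_rot: [-179.9, -0.1, 3.9]
contact_force: [-0.1, 0.5, -2.5]
gripper_width: 0.0138
gripper_force: 40.0
```

Run:
```python
from fit import *
X,C=pts()
s=telemetry.get_state();t=s['tcp_pos'];print(t,s['contact_force'])
k=(C.sum(1)<220)&(C[:,0]>C[:,2]+15)&(abs(X[:,0]-t[0]-.025)<.03)&(abs(X[:,1]-t[1])<.08)&(X[:,2]>.08)
print(k.sum(),np.percentile(X[k],[3,50,97],axis=0).round(4))
```

```text
[0.57366229 0.27314733 0.32669121] [-0.16062246  0.3026318  -1.68560032]
1530 [[0.5719 0.2231 0.1631]
 [0.5998 0.2369 0.6707]
 [0.6214 0.3044 0.7459]]
```

move_arm --pt "-1 -0.006 -0.01 0 0 0 0" --pt "-1 -0.01 -0.02 0 0 0 0" --pt "-1 -0.012 -0.03 0 0 0 0" --pt "-1 -0.012 -0.04 0 0 0 0" --pt "-1 -0.01 -0.05 0 0 0 0" --pt "-1 -0.008 -0.055 0 0 0 0" --pt "-1 0 -0.055 0 0 0 0" --pt "-1 0 -0.045 0 0 0 0" --pt "-1 0 -0.035 0 0 0 0" --pt "-1 0 -0.02 0 0 0 0" --pt "-1 0 -0.015 0 0 0 0" --pt "-1 0 -0.01 0 0 0 0" --pt "-1 0 0 -0.02 0 0 0" --pt "-1 0 0 -0.022 0 0 0" --pt "-1 0 0 0 0 0 0" --pt "-1 0 0 0 0 0 0"

```text
time_s: 26.92
tcp_pos: [0.5163, -0.1117, 0.2859]
eef_rot: [180.0, -0.0, 3.9]
contact_force: [0.9, -0.3, -2.1]
gripper_width: 0.0132
gripper_force: 40.0
```

Run:
```python
from fit import *
t=telemetry.get_state()['tcp_pos'];print(t)
X,C=pts()
k=(abs(X[:,0]-t[0]-.02)<.05)&(abs(X[:,1]-t[1])<.02)&(X[:,2]<t[2]+.06)&(X[:,2]>.1)
Q=X[k];print(len(Q));
for z in (.11,.13,.2,.215,.245,.26,.33,.338,.345):
    m=abs(Q[:,2]-z)<.004
    if m.sum():print(z,m.sum(),(np.percentile(Q[m,0],[3,97])-t[0]).round(4),(np.percentile(Q[m,1],[3,50,97])).round(4))
```

```text
[ 0.51629346 -0.11172568  0.28593026]
398
0.11 4 [0.0196 0.0235] [-0.1199 -0.1046 -0.0953]
0.13 6 [0.0195 0.0241] [-0.1297 -0.1089 -0.0932]
0.2 19 [0.0188 0.0337] [-0.1297 -0.1141 -0.0949]
0.215 31 [0.0191 0.0326] [-0.1252 -0.1034 -0.0938]
0.245 26 [0.0149 0.0433] [-0.1299 -0.1118 -0.1028]
0.26 7 [0.0214 0.0445] [-0.1219 -0.1114 -0.1073]
0.33 6 [0.0449 0.0502] [-0.1108 -0.1089 -0.1069]
0.338 11 [0.0329 0.0436] [-0.1115 -0.1087 -0.1063]
0.345 3 [0.0329 0.0395] [-0.1111 -0.1111 -0.1068]
```

move_arm --pt "-1 0.015 0.001 0 0 0 0" --pt "-1 0.02 0.0014 0 0 0 0" --pt "-1 0.02 0.0014 0 0 0 0" --pt "-1 0.015 0.001 0 0 0 0" --pt "-1 0.009 0.0006 0 0 0 0" --pt "-1 0 0 0 0 0 0" --pt "-1 0 0 0 0 0 0"

```text
time_s: 27.9
tcp_pos: [0.5945, -0.1065, 0.2851]
eef_rot: [-180.0, 0.0, 3.9]
contact_force: [-0.0, -1.1, -3.0]
gripper_width: 0.0139
gripper_force: 40.0
```

move_arm --pt "-1 0 0 -0.01 0 0 0" --pt "-1 0 0 -0.01 0 0 0" --pt "-1 0 0 -0.008 0 0 0" --pt "-1 0 0 -0.0035 0 0 0" --pt "-1 0 0 0 0 0 0"

```text
time_s: 28.52
tcp_pos: [0.5952, -0.1065, 0.2538]
eef_rot: [180.0, -0.0, 3.9]
contact_force: [0.6, 0.0, -1.4]
gripper_width: 0.0139
gripper_force: 40.0
```

move_arm --pt "-0.7 0 0 0 0 0 0" --pt "-0.3 0 0 0 0 0 0" --pt "-0.1 0 0 0 0 0 0" --pt "-0.1 0 0 0 0 0 0" --pt "-0.1 0 0 0.02 0 0 0" --pt "-0.1 0 0 0.03 0 0 0" --pt "-0.1 0 0 0.04 0 0 0" --pt "-0.1 -0.03 0 0.03 0 0 0" --pt "0.5 -0.05 0.03 0 0 0 0" --pt "0.9 -0.04 0.04 0 0 0 0" --pt "0.9 -0.03 0.05 0 0 0 0" --pt "0.9 0 0.04 0 0 0 0"

```text
time_s: 30.02
tcp_pos: [0.4431, 0.0545, 0.375]
eef_rot: [-179.9, -0.2, 3.9]
contact_force: [0.6, 1.3, 0.1]
gripper_width: 0.0739
gripper_force: 0.0
```

Run:
```python
from fit import *
t=telemetry.get_state();print(t['tcp_pos'],t['joints'],t['gripper_width'])
cs={}
for n in('scene','side'): cs[n]=cap(n,n+'3.png')
X,C=pts(cs=cs)
for n,x,y,R,h in(('a',.45,-.19,.041,.046),('b',.445,.06,.033,.072),('c',.42,-.33,.026,.098),('d',.45,-.07,.019,.124)): print(n,cup(X,x,y,R,h))
ds=X[:,0]-(.6134-.067*X[:,1])
for y in(-.28,-.105):
    for lo,hi in((.05,.2),(.256,.284),(.310,.33)):
        m=(abs(X[:,1]-y)<.065)&(abs(ds)<.035)&(X[:,2]>=lo)&(X[:,2]<hi)
        if m.sum():print(y,lo,m.sum(),'y',np.percentile(X[m,1],[3,50,97]).round(4),'d',np.percentile(ds[m],[3,50,97]).round(4),'z',X[m,2].min())
o=cs['scene']['img'][140:310,150:330,::-1];cv2.imwrite('pics/s3.png',cv2.resize(o,None,fx=3.3,fy=3.3,interpolation=cv2.INTER_CUBIC))
```

```text
[0.44308106 0.05450154 0.37498208] [ 3.24555281e+01 -5.69288128e+00 -1.11894158e+01 -1.78108339e-03
 -8.43015864e+01  6.14685225e+01] 0.0739190911238876
a (array([ 0.4508, -0.1894]), 177, 0.0017, 0.0519)
b (array([0.4454, 0.058 ]), 109, 0.0019, 0.0778)
c (array([ 0.4223, -0.3305]), 125, 0.0016, 0.1038)
d (array([ 0.451 , -0.0704]), 76, 0.0016, 0.1292)
-0.28 0.05 889 y [-0.3311 -0.2894 -0.2341] d [-0.005   0.0079  0.0114] z 0.07081047683311414
-0.28 0.256 64 y [-0.2909 -0.2875 -0.2766] d [-0.0325 -0.0245 -0.0157] z 0.25706194841796925
-0.28 0.31 13 y [-0.3114 -0.2815 -0.2531] d [-0.0098 -0.0016  0.0071] z 0.31024525407103787
-0.105 0.05 711 y [-0.1552 -0.1155 -0.0561] d [-0.0047  0.0082  0.0125] z 0.06586618761023903
-0.105 0.256 61 y [-0.1147 -0.1104 -0.1011] d [-0.033  -0.0254 -0.0159] z 0.256705458478494
-0.105 0.31 10 y [-0.1529 -0.106  -0.1025] d [-0.0108 -0.0031  0.0025] z 0.310023716116713
```

View pics/s3.png

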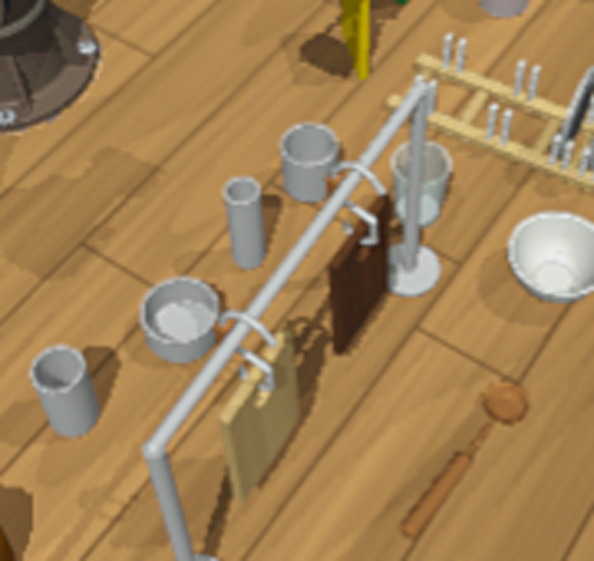

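Both boards hang on their own hooks and the cups are where they were. Next is cup b, with the gripper turned to close along x.

move_arm --pt "1 0.002 0.0035 -0.024 0 0 -10.4" --pt "1 0 0 -0.024 0 0 -10.4" --pt "1 0 0 -0.024 0 0 -10.4" --pt "1 0 0 -0.024 0 0 -10.4" --pt "1 0 0 -0.024 0 0 -10.4" --pt "1 0 0 -0.024 0 0 -10.4" --pt "1 0 0 -0.024 0 0 -10.4" --pt "1 0 0 -0.024 0 0 -10.4" --pt "1 0 0 -0.024 0 0 -10.4" --pt "1 0 0 0 0 0 0" --pt "1 0 0 0 0 0 0" --force 15

```text
time_s: 31.5
tcp_pos: [0.4475, 0.057, 0.1585]
eef_rot: [-179.9, 0.0, -89.5]
contact_force: [0.2, 0.4, 0.5]
gripper_width: 0.0874
gripper_force: 0.0
```

move_arm --pt "1 -0.002 0.001 -0.03 0 0 0" --pt "1 0 0 -0.03 0 0 0" --pt "1 0 0 -0.03 0 0 0" --pt "1 0 0 -0.0185 0 0 0" --pt "1 0 0 0 0 0 0" --pt "-1 0 0 0 0 0 0" --pt "-1 0 0 0 0 0 0" --pt "-1 0 0 0 0 0 0" --pt "-1 0 0 0 0 0 0" --pt "-1 0 0 0 0 0 0" --pt "-1 0 0 0 0 0 0"

```text
time_s: 32.88
tcp_pos: [0.4453, 0.0583, 0.0498]
eef_rot: [-179.9, 0.0, -89.7]
contact_force: [-1.9, 1.5, 7.5]
gripper_width: 0.0644
gripper_force: 14.9
```

move_arm --pt "-1 0 0 0.02 0 0 0" --pt "-1 0 0 0.04 0 0 0" --pt "-1 0 0 0.05 0 0 0" --pt "-1 0 0 0.05 0 0 0" --pt "-1 0 0 0 0 0 0" --pt "-1 0.001 -0.037 0 0 0 0" --pt "-1 0.001 -0.05 0 0 0 0" --pt "-1 0.001 -0.05 0 0 0 0" --pt "-1 0.001 -0.05 0 0 0 0" --pt "-1 0.001 -0.04 0 0 0 0" --pt "-1 0 -0.02 0 0 0 0" --pt "-1 0 0 0 0 0 0" --pt "-1 0 0 0 0 0 0"

```text
time_s: 34.5
tcp_pos: [0.4494, -0.1886, 0.2083]
eef_rot: [179.9, 0.0, -89.7]
contact_force: [-0.5, -0.0, -1.1]
gripper_width: 0.0641
gripper_force: 15.0
```

```bash
cat > look.py <<'E'
from fit import *
import sys
s=telemetry.get_state();t=s['tcp_pos'];print(t.round(4) if hasattr(t,'round') else t,s['contact_force'],s['gripper_width'])
X,C=pts()
for n,x,y,R,h in(('a',.45,-.19,.041,.046),('b',.445,.06,.033,.072),('c',.42,-.33,.026,.098),('d',.45,-.07,.019,.124)): print(n,cup(X,x,y,R,h))
k=(np.hypot(X[:,0]-t[0],X[:,1]-t[1])<.055)
for z in np.arange(.01,.24,.01):
    m=k&(abs(X[:,2]-z)<.005)
    if m.sum()>2: print(z.round(2),m.sum(),np.percentile(X[m,0],[2,98]).round(4),np.percentile(X[m,1],[2,98]).round(4))
E
python3 look.py
```

```text
[ 0.4494 -0.1886  0.2083] [-0.46855273 -0.0409137  -1.0524268 ] 0.0641022293855554
a (array([ 0.4506, -0.1891]), 169, 0.0017, 0.0517)
b None
c (array([ 0.422 , -0.3305]), 128, 0.0015, 0.1038)
d (array([ 0.4521, -0.0708]), 24, 0.001, 0.1265)
0.01 205 [0.4117 0.4915] [-0.2291 -0.1503]
0.02 138 [0.4117 0.492 ] [-0.2296 -0.1493]
0.03 135 [0.4106 0.4916] [-0.2298 -0.1495]
0.04 164 [0.4121 0.491 ] [-0.2286 -0.1488]
0.05 79 [0.4091 0.4917] [-0.2277 -0.1506]
0.16 34 [0.4228 0.4803] [-0.218  -0.1584]
0.17 92 [0.417  0.4829] [-0.2193 -0.1547]
0.18 98 [0.4195 0.4842] [-0.2198 -0.1565]
0.19 110 [0.4176 0.4817] [-0.2207 -0.1554]
0.2 104 [0.4181 0.4814] [-0.221  -0.1562]
0.21 118 [0.4078 0.4942] [-0.221  -0.1562]
0.22 135 [0.4015 0.4965] [-0.2205 -0.1643]
0.23 137 [0.4026 0.4937] [-0.2199 -0.1566]
```

move_arm --pt "-1 0.001 -0.001 -0.03 0 0 0" --pt "-1 0 0 -0.035 0 0 0" --pt "-1 0 0 -0.03 0 0 0" --pt "-1 0 0 -0.02 0 0 0" --pt "-1 0 0 -0.015 0 0 0" --pt "-1 0 0 -0.012 0 0 0" --pt "-1 0 0 -0.01 0 0 0" --pt "-1 0 0 0 0 0 0"

```text
time_s: 35.6
tcp_pos: [0.4505, -0.1897, 0.0566]
eef_rot: [179.9, 0.0, -89.7]
contact_force: [-0.4, -0.5, -0.7]
gripper_width: 0.0646
gripper_force: 15.0
```

move_arm --pt "-1 0 0 -0.0015 0 0 0" --pt "-0.3 0 0 0 0 0 0" --pt "1 0 0 0 0 0 0" --pt "1 0 0 0 0 0 0" --pt "1 0 0 0 0 0 0" --pt "1 0 0 0.01 0 0 0" --pt "1 0 0 0.03 0 0 0" --pt "1 0 0 0.05 0 0 0" --pt "0.8 0 0 0.04 0 0 0" --pt "0.6 -0.014 -0.05 0 0 0 0" --pt "0.6 -0.0145 -0.051 0 0 0 0" --pt "0.6 0 -0.04 0 0 0 0" --pt "0.6 0 0 0 0 0 0"

```text
time_s: 37.22
tcp_pos: [0.4219, -0.3331, 0.186]
eef_rot: [-180.0, -0.0, -89.9]
contact_force: [0.6, 0.4, -0.8]
gripper_width: 0.0703
gripper_force: 0.0
```

```bash
python3 look.py
python3 - <<'E'
from fit import *
X,C=pts();print('b nested',cup(X,.45,-.19,.033,.076))
E
```

```text
[ 0.4219 -0.3331  0.186 ] [ 0.6045077   0.43063929 -0.80207423] 0.07027172108021801
a (array([ 0.4524, -0.1881]), 184, 0.0044, 0.052)
b None
c (array([ 0.4219, -0.3306]), 114, 0.0017, 0.1021)
d (array([ 0.4524, -0.0697]), 40, 0.0013, 0.1291)
0.01 56 [0.3789 0.4642] [-0.3584 -0.3137]
0.02 47 [0.3946 0.4491] [-0.3559 -0.3098]
0.03 64 [0.3956 0.449 ] [-0.3567 -0.3058]
0.04 78 [0.3952 0.4486] [-0.3557 -0.3059]
0.05 83 [0.3972 0.4483] [-0.3558 -0.3053]
0.06 90 [0.3955 0.448 ] [-0.3563 -0.3053]
0.07 86 [0.397  0.4492] [-0.3561 -0.3053]
0.08 105 [0.3965 0.4481] [-0.356  -0.3064]
0.09 101 [0.3962 0.4485] [-0.356  -0.3064]
0.1 80 [0.3962 0.447 ] [-0.3559 -0.3042]
0.19 23 [0.3736 0.4691] [-0.3443 -0.3287]
0.2 29 [0.3706 0.4679] [-0.3453 -0.329 ]
0.21 23 [0.369  0.4706] [-0.3444 -0.3307]
0.22 12 [0.3762 0.4655] [-0.3451 -0.3368]
0.23 17 [0.3774 0.4592] [-0.344  -0.3251]
b nested (array([ 0.4526, -0.1891]), 90, 0.0011, 0.0795)
```

move_arm --pt "0.6 0 0.0025 -0.03 0 0 0" --pt "0.6 0 0 -0.03 0 0 0" --pt "0.6 0 0 -0.03 0 0 0" --pt "0.6 0 0 -0.02 0 0 0" --pt "0.6 0 0 0 0 0 0" --pt "-1 0 0 0 0 0 0" --pt "-1 0 0 0 0 0 0" --pt "-1 0 0 0 0 0 0" --pt "-1 0 0 0 0 0 0" --pt "-1 0 0 0 0 0 0" --pt "-1 0 0 0.02 0 0 0" --pt "-1 0 0 0.04 0 0 0" --pt "-1 0 0 0.05 0 0 0" --pt "-1 0 0 0.03 0 0 0" --pt "-1 0.01 0.03 0 0 0 0" --pt "-1 0.01 0.05 0 0 0 0" --pt "-1 0.01 0.04 0 0 0 0" --pt "-1 0 0.02 0 0 0 0" --pt "-1 0 0 0 0 0 0" --pt "-1 0 0 0 0 0 0"

```text
time_s: 39.92
tcp_pos: [0.4523, -0.1887, 0.2156]
eef_rot: [-180.0, 0.0, -89.7]
contact_force: [-0.1, 0.8, -0.9]
gripper_width: 0.0523
gripper_force: 15.0
```

```bash
python3 look.py
python3 - <<'E'
from fit import *
X,C=pts();print('b nested',cup(X,.45,-.19,.033,.076))
E
```

```text
[ 0.4523 -0.1887  0.2156] [-0.0788402   0.80225902 -0.91423718] 0.05226668077549781
a (array([ 0.4501, -0.1894]), 247, 0.0049, 0.0518)
b None
c None
d (array([ 0.4527, -0.0703]), 22, 0.001, 0.1278)
0.01 133 [0.4155 0.4982] [-0.2344 -0.156 ]
0.02 115 [0.4097 0.4922] [-0.2301 -0.1565]
0.03 119 [0.4123 0.4928] [-0.2295 -0.1578]
0.04 193 [0.4118 0.4906] [-0.2304 -0.1546]
0.05 168 [0.41   0.4904] [-0.2288 -0.157 ]
0.06 115 [0.419  0.4854] [-0.2216 -0.1575]
0.07 122 [0.4201 0.486 ] [-0.2217 -0.1565]
0.08 53 [0.4171 0.4854] [-0.2208 -0.16  ]
0.14 6 [0.4262 0.4736] [-0.2139 -0.1934]
0.15 46 [0.4267 0.479 ] [-0.2158 -0.1802]
0.16 60 [0.4243 0.478 ] [-0.2166 -0.1756]
0.17 62 [0.4243 0.4787] [-0.2161 -0.1837]
0.18 60 [0.4249 0.4785] [-0.2158 -0.1723]
0.19 73 [0.4245 0.4791] [-0.2176 -0.1651]
0.2 86 [0.4255 0.4784] [-0.2167 -0.1667]
0.21 87 [0.428 0.478] [-0.2166 -0.1651]
0.22 101 [0.4121 0.4956] [-0.2151 -0.1654]
0.23 140 [0.4114 0.496 ] [-0.2154 -0.1675]
b nested (array([ 0.4512, -0.1894]), 115, 0.0018, 0.0815)
```

move_arm --pt "-1 0 0.001 -0.025 0 0 0" --pt "-1 0 0 -0.025 0 0 0" --pt "-1 0 0 -0.025 0 0 0" --pt "-1 0 0 -0.02 0 0 0" --pt "-1 0 0 -0.015 0 0 0" --pt "-1 0 0 -0.01 0 0 0" --pt "-1 0 0 -0.01 0 0 0" --pt "-1 0 0 0 0 0 0"

```text
time_s: 41.12
tcp_pos: [0.4524, -0.1875, 0.0853]
eef_rot: [180.0, -0.0, -89.7]
contact_force: [0.1, 0.5, -0.5]
gripper_width: 0.0521
gripper_force: 15.0
```

move_arm --pt "-1 0 0 -0.0015 0 0 0" --pt "0 0 0 0 0 0 0" --pt "0.8 0 0 0 0 0 0" --pt "0.8 0 0 0 0 0 0" --pt "0.8 0 0 0 0 0 0" --pt "0.8 0 0 0.01 0 0 0" --pt "0.8 0 0 0.03 0 0 0" --pt "0.6 0 0 0.05 0 0 0" --pt "0.4 0 0 0.04 0 0 0" --pt "0.4 0 0.047 0 0 0 0" --pt "0.4 0 0.05 0 0 0 0" --pt "0.4 0 0.02 0 0 0 0" --pt "0.4 0 0 0 0 0 0"

```text
time_s: 42.75
tcp_pos: [0.4525, -0.0693, 0.2149]
eef_rot: [-179.9, 0.0, -89.6]
contact_force: [-0.6, -0.7, 0.1]
gripper_width: 0.0616
gripper_force: 0.0
```

```bash
python3 look.py
python3 - <<'E'
from fit import *
X,C=pts();print('b',cup(X,.45,-.19,.033,.076),'c',cup(X,.45,-.19,.026,.106))
E
```

```text
[ 0.4525 -0.0693  0.2149] [-0.55370931 -0.68631072  0.07156622] 0.061577790276942206
a (array([ 0.4502, -0.187 ]), 199, 0.0033, 0.0518)
b None
c None
d (array([ 0.4506, -0.071 ]), 74, 0.002, 0.1295)
0.01 39 [0.4136 0.4947] [-0.1127 -0.021 ]
0.02 32 [0.43   0.4696] [-0.0889 -0.0619]
0.03 31 [0.4336 0.4709] [-0.0895 -0.0599]
0.04 29 [0.4307 0.4699] [-0.0895 -0.0631]
0.05 30 [0.4327 0.4703] [-0.0897 -0.0696]
0.06 38 [0.4313 0.4708] [-0.0903 -0.0661]
0.07 30 [0.4284 0.4706] [-0.0885 -0.0682]
0.08 40 [0.4297 0.4706] [-0.0901 -0.0625]
0.09 44 [0.4307 0.47  ] [-0.0891 -0.052 ]
0.1 62 [0.4321 0.4703] [-0.0885 -0.052 ]
0.11 67 [0.4296 0.4697] [-0.091  -0.0506]
0.12 80 [0.4315 0.4701] [-0.0908 -0.0499]
0.13 15 [0.4319 0.4713] [-0.0904 -0.0554]
0.22 38 [0.4046 0.5006] [-0.0817 -0.0607]
0.23 51 [0.407 0.501] [-0.0833 -0.0628]
b (array([ 0.4516, -0.1894]), 183, 0.0038, 0.082) c (array([ 0.452 , -0.1899]), 114, 0.0017, 0.1097)
```

move_arm --pt "0.4 -0.0015 -0.0015 -0.03 0 0 0" --pt "0.4 0 0 -0.03 0 0 0" --pt "0.4 0 0 -0.03 0 0 0" --pt "0.4 0 0 -0.023 0 0 0" --pt "0.4 0 0 0 0 0 0" --pt "-1 0 0 0 0 0 0" --pt "-1 0 0 0 0 0 0" --pt "-1 0 0 0 0 0 0" --pt "-1 0 0 0 0 0 0" --pt "-1 0 0 0 0 0 0" --pt "-1 0 0 0.02 0 0 0" --pt "-1 0 0 0.04 0 0 0" --pt "-1 0 0 0.05 0 0 0" --pt "-1 0 0 0.04 0 0 0" --pt "-1 0.001 -0.03 0 0 0 0" --pt "-1 0 -0.04 0 0 0 0" --pt "-1 0 -0.03 0 0 0 0" --pt "-1 0 -0.019 0 0 0 0" --pt "-1 0 0 0 0 0 0" --pt "-1 0 0 0 0 0 0"

```text
time_s: 45.45
tcp_pos: [0.4517, -0.1906, 0.2509]
eef_rot: [180.0, 0.0, -89.7]
contact_force: [-0.3, 0.5, -0.1]
gripper_width: 0.0385
gripper_force: 15.0
```

```bash
sed -i 's/.01,.24/.01,.26/' look.py; python3 look.py
python3 - <<'E'
from fit import *
X,C=pts();print('c',cup(X,.45,-.19,.026,.106))
E
```

```text
[ 0.4517 -0.1906  0.2509] [-0.27109259  0.48401033 -0.10191997] 0.038486853103531976
a (array([ 0.4502, -0.1867]), 192, 0.0034, 0.052)
b None
c None
d None
0.01 65 [0.4085 0.4957] [-0.232  -0.1551]
0.02 74 [0.4088 0.4935] [-0.2297 -0.1663]
0.03 85 [0.4108 0.4925] [-0.2306 -0.1624]
0.04 154 [0.4099 0.4912] [-0.2294 -0.1607]
0.05 120 [0.4122 0.4881] [-0.2291 -0.1565]
0.06 98 [0.4185 0.4861] [-0.2226 -0.1632]
0.07 154 [0.419  0.4845] [-0.2216 -0.1644]
0.08 126 [0.4196 0.4818] [-0.221  -0.1636]
0.09 98 [0.4262 0.4792] [-0.2142 -0.1646]
0.1 113 [0.4265 0.4793] [-0.215  -0.1647]
0.11 33 [0.4264 0.4789] [-0.2143 -0.1652]
0.15 6 [0.4469 0.4681] [-0.2044 -0.1948]
0.16 37 [0.4317 0.4711] [-0.2094 -0.1783]
0.17 37 [0.4299 0.4713] [-0.2091 -0.1833]
0.18 43 [0.4307 0.4711] [-0.2085 -0.182 ]
0.19 45 [0.4317 0.4718] [-0.2087 -0.1772]
0.2 43 [0.4308 0.4708] [-0.2076 -0.1842]
0.21 40 [0.4311 0.4715] [-0.2078 -0.1824]
0.22 50 [0.4315 0.4719] [-0.2091 -0.1795]
0.23 40 [0.4326 0.4721] [-0.2078 -0.189 ]
0.24 50 [0.4316 0.4705] [-0.208  -0.1705]
0.25 61 [0.4303 0.4762] [-0.2081 -0.171 ]
c (array([ 0.4521, -0.1895]), 89, 0.0017, 0.1105)
```

move_arm --pt "-1 0.001 0.0008 -0.025 0 0 0" --pt "-1 0 0 -0.025 0 0 0" --pt "-1 0 0 -0.025 0 0 0" --pt "-1 0 0 -0.02 0 0 0" --pt "-1 0 0 -0.015 0 0 0" --pt "-1 0 0 -0.015 0 0 0" --pt "-1 0 0 -0.01 0 0 0" --pt "-1 0 0 0 0 0 0"

```text
time_s: 46.65
tcp_pos: [0.4525, -0.1901, 0.1155]
eef_rot: [179.9, 0.0, -89.7]
contact_force: [-0.1, -0.2, -0.6]
gripper_width: 0.0383
gripper_force: 15.0
```

move_arm --pt "-1 0 0 -0.0015 0 0 0" --pt "-0.3 0 0 0 0 0 0" --pt "0.4 0 0 0 0 0 0" --pt "0.5 0 0 0 0 0 0" --pt "0.5 0 0 0 0 0 0" --pt "0.5 0 0 0.01 0 0 0" --pt "0.5 0 0 0.03 0 0 0" --pt "0.5 0 0 0.05 0 0 0" --pt "0.5 0 0 0.06 0 0 0" --pt "0.5 0 0.05 0.06 0 0 0" --pt "0.5 0 0.06 0 0 0 0" --pt "0.5 0 0.06 0 0 0 0" --pt "0.5 0 0.06 0 0 0 0" --pt "0.5 0 0.06 0 0 0 0" --pt "0.5 0 0 0 0 0 0" --pt "0.5 0 0 0 0 0 0"

```text
time_s: 48.65
tcp_pos: [0.4527, 0.09, 0.313]
eef_rot: [-180.0, -0.0, -89.6]
contact_force: [-0.3, -0.1, 0.4]
gripper_width: 0.0658
gripper_force: 0.0
```

Run:
```python
from fit import *
cs={n:cap(n) for n in('scene','side')}
X,C=pts(cs=cs)
for n,R,h in(('a',.041,.046),('b',.033,.076),('c',.026,.106),('d',.019,.136)): print(n,cup(X,.4515,-.189,R,h))
o=[cv2.resize(cs['scene']['img'][140:310,150:300,::-1],None,fx=3.3,fy=3.3,interpolation=cv2.INTER_CUBIC)[:560],cv2.resize(cs['side']['img'][140:310,210:300,::-1],None,fx=3.3,fy=3.3,interpolation=cv2.INTER_CUBIC)[:560]]
cv2.imwrite('pics/fin.png',np.hstack(o))
```

```text
a (array([ 0.4495, -0.1871]), 184, 0.0029, 0.0517)
b (array([ 0.4506, -0.1864]), 152, 0.0031, 0.0819)
c (array([ 0.451 , -0.1887]), 149, 0.0035, 0.1118)
d (array([ 0.4528, -0.1888]), 82, 0.0016, 0.1409)
```

View pics/fin.png

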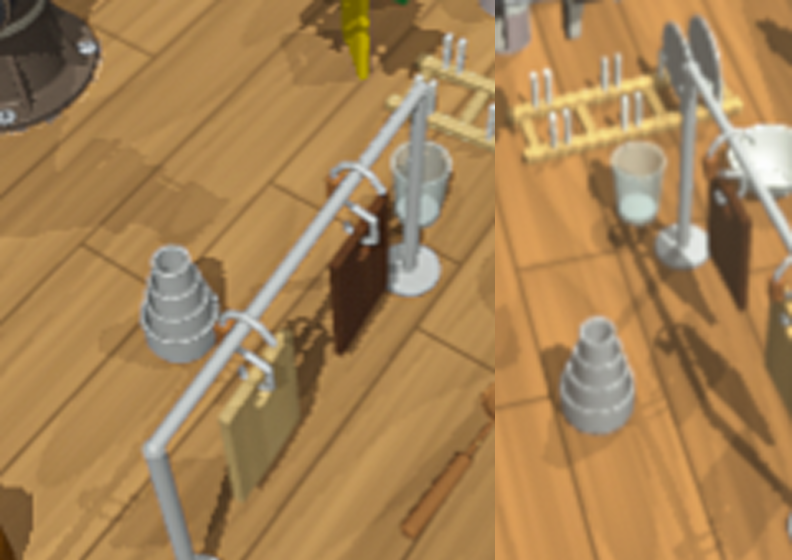

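The four cups are nested at ~(180,300), and both boards hang on their own hooks on the rail. Handing in.

```bash
python3 -c "
from h import *
print(workorder.close_job())"
```

```text
the job is handed in; nothing more can be done
None
```

The job is handed in at about 49 s: both boards hang from the rail on their own S-hooks, all four cups stand nested upright in order of size, and I did not touch the bystanders; no verdict came back.

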